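# Seat a drill plate on its dowels and latch it

### The job

The aluminium drill plate lies crooked on top of the two dowel pins of the plywood drilling jig. With the fingertips, nudge it sideways until its round hole and its slot drop over the pins and it lies flat and fully down on the jig, then push the swing clip round over the plate's end as far as its stop so that the plate cannot come off. Only push: do not pick the plate up, and leave the loose things round the jig where they are.

Things in the scene. Friction and masses are not known exactly. Their poses are not given: they have to be found in the camera images.
- jig: Drilling jig fixed to the bench: plywood bed 180 (x) x 290 (y) x 24 mm, spanning x -90 to 90, y -163 to 127; a pale batten let in flush sticks out 68 mm past its left end. Origin on the bench top, 24 mm below the bed's top face. x points away from the robot, y left, z up (yaw up to 0.3 rad). The clip's stop pin, 6 mm thick, 17 mm tall, stands at x 34.5, y -119.
- drill_plate: Loose aluminium plate 120 (x) x 200 (y) x 8 mm, about 0.5 kg; origin at the centre of its underside. Seated: same x, y, yaw as the jig, 24 mm above its origin. At the start it rides on both pin tips, near long edge down on the bed, far edge about 15 mm up, shifted 14-28 mm in +y, up to 10 mm in x, turned up to 0.1 rad. Pushed right off the pins it lies flat beside them and cannot be got back.
- round_hole (a point): centre, on the underside, of the plate's round through hole, 14 mm wide, at x 25, y 55 mm in the plate's frame. A row of four steel drill bushes (17 mm wide, 3 mm proud of the plate's top) lies at x -20, y -66, -22, 22, 66.
- slot (a point): centre, on the underside, of the plate's slot, 14 (x) x 22 (y) mm, at x 25, y -55 mm in the plate's frame
- round_pin (a point): centre of the tip of the steel dowel for the round hole: at x 25, y 55 mm in the jig's frame, 12 mm thick, 12 mm tall above the bed, bullet-nosed: its upper 7.5 mm narrows to a rounded tip about 5 mm wide. It stands 4 mm above the top of the seated plate.
- slot_pin (a point): centre of the tip of the steel dowel for the slot: at x 25, y -55 mm in the jig's frame, 12 mm thick, 12 mm tall above the bed, bullet-nosed like the other
- corner_near_left (a point): lower corner of the plate, robot side, left: x -60, y 100 mm in the plate's frame
- corner_near_right (a point): lower corner of the plate, robot side, right: x -60, y -100
- corner_far_left (a point): lower corner of the plate, far side, left: x 60, y 100
- corner_far_right (a point): lower corner of the plate, far side, right: x 60, y -100
- clip (a joint): angle of the swing clip (rad). 0: closed against its stop, strap along the jig's +y over the plate's right end; grows as it swings open, clockwise from above (1.57: along the jig's +x). Stays where it is left; about 1 N at its peg moves it. Strap 14 mm wide, 6 thick, underside 10 mm above the bed (2 mm over the seated plate), reaching 73 mm from the pivot; a plate riding on the pins blocks it.
- clip_pivot (a point): the clip's pivot axis, 10 mm above the jig's top, at x 45, y -138 mm in the jig's frame. A screw head 15 mm wide stands to 20.5 mm above the jig's top here.
- clip_peg (a point): centre of the top of the upright steel push peg on the strap: 10 mm thick, 26 mm tall, 42 mm from the pivot axis; it stands from 16 to 42 mm above the jig's top.
- offcut_b: bystander: small wooden offcut, 38 x 75 x 19 mm, lying left of the jig; origin at the centre of its underside
- screwdriver: bystander: yellow and black screwdriver, 26 x 189 x 26 mm, lying beyond the jig; origin at the middle of its underside
- copper_tee: bystander: copper pipe tee, 48 x 60 x 25 mm, lying right of the jig; origin at the centre of its underside

How it is judged:
By the outcome, as a careful person would: the job done as asked, in the order asked, and still so for the second after the job is handed in, with the robot touching nothing.
It also fails if it takes over 72 s, if anything falls off the work surface, if the arm or the gripper's body presses on something with over 40 N, if the wrist force passes 120 N, or if a joint passes its speed limit or range.

### The arm

A 6-joint arm with a two-finger parallel gripper is mounted at the origin on a cart in front of the work surface, level with it; the furniture and walls round the work are solid. World frame = base frame: x ahead of the robot, y to its left, z up, the work surface at z = 0. Lengths are in m, angles in rad, forces in N, time in s.
With the tool pointing down it reaches from about 0.375 to 0.925 m from the base axis. Payload 5.7 kg.
Tool frame: the origin (TCP) lies on the centre line of the jaws, within the pads' length; the fingertips stand 14 mm ahead of it and the grasp point (between the pads) lies 5 mm behind it (env.tip_extent is the z of the fingertips in the tool frame, in m); z points along the fingers, y is the line along which they close (so a half turn about z gives the same grasp; the last joint's range is limited). The gripper opens to 88 mm and grips with 3 to 60 N. Pads are 20 mm wide; open, the fingers measure 115 mm over their backs; the gripper's body (75 mm by 178 mm) begins 61 mm behind the grasp point.
Start: joints at [-1.432, 0.359, 1.51, -0, 1.272, -0.115], TCP at [0.151, -0.581, 0.237] pointing down, gripper open.
Joint ranges: [-2.97, 2.97], [-1.01, 2.36], [0.21, 2.38], [-0.96, 4.11], [0.2, 2.71], [-2.98, 2.98]. Speed limits (rad/s): [2.39, 2.39, 3.14, 3.14, 3.14, 3.14].

### API

Orientations are given as a unit quaternion [x, y, z, w].
In Python, from bench import env gives the robot as it stands. Calls block until the motion is done:
- env.move_ptp(position, orientation): joint-space move of the TCP to a pose.
- env.servo_line(position, orientation=None, rate=0.15, contact_N=None): straight line of the TCP; orientation=None keeps the orientation; rate is the mean speed in m/s. With contact_N (N) it stops when the force on the tool has changed by that much, and returns True; else False.
- env.goto_joints(angles): joint-space move.
- env.move_gripper(opening): finger opening in m; the grip force is fixed at half the most; returns when the fingers have stopped.
- env.sleep(seconds).
- env.inverse_kinematics(position, orientation): joint angles nearest the present ones, or None.
- env.observe(): the state.
- env.capture(name): name is "scene" or "top" or "wrist"; returns a dict with "image" (480x640x3 uint8, blue, green, red), "range_z" (480x640 float32, m along the optical axis (not along the pixel's ray), 0 where there is no reading), "intrinsics" (3x3 intrinsics, pixels), "R" (3x3) and "t" (3): a world point X has camera coordinates R X + t. Camera axes: x right, y down, z forward; pixel columns grow to the right and rows downward; lengths in m; the calibration is good to about 2 mm. A picture is of the moment at which its call begins.
A pose or a line that the arm cannot do raises env.PlanningError and nothing moves.
- env.close_job(): hands the job in; it is judged then, once.
The state is a dict: "clock": time; "joint_pos": joint angles; "qvel": joint speeds; "joint_torque": joint torques, N m; "position": TCP position; "orientation": TCP orientation; "force": force on the tool from outside, world axes, zero at the start; "torque": the same for the moment, N m; "finger_gap": finger opening in m; "grip_force": force on a finger pad.
Only numpy, scipy, OpenCV 4.12 (cv2) and the standard library are available. Lean on these libraries where they do the work, as an engineer would, in place of code of your own. Each camera call takes 0.05 s, during which the arm holds its last target. There are 200 camera calls.

## Working session

There is one attempt and no reset: what is moved stays moved. The work goes in short steps, each a Python script; the robot and the scene stay as the last script left them, time stands still between calls to the robot, and variables do not carry over. Pictures are saved under pics/ and viewed, at most 10 in all, crops included, and the job is handed in when it is done.

```bash
ls; mkdir -p pics
python3 - <<'E'
from bench import env
import cv2,numpy as np
for n in("scene","top"):
    c=env.capture(n);cv2.imwrite(f"pics/{n}0.png",c["image"]);np.savez(f"{n}0.npz",**c)
    print(n,c["intrinsics"].round(1).tolist(),c["R"].round(3).tolist(),c["t"].round(3).tolist(),(c["range_z"]>0).mean())
print(env.observe(),env.tip_extent)
E
```

```text
bench.py
pics
scene [[434.9, 0.0, 318.6], [0.0, 434.9, 237.6], [0.0, 0.0, 1.0]] [[0.901, -0.434, 0.004], [-0.324, -0.677, -0.661], [0.29, 0.594, -0.75]] [-0.475, 0.251, 0.695] 0.9959993489583333
top [[586.0, 0.0, 311.0], [0.0, 586.0, 236.8], [0.0, 0.0, 1.0]] [[-0.024, -0.999, -0.024], [-0.991, 0.027, -0.132], [0.132, 0.021, -0.991]] [0.074, 0.566, 1.184] 0.9961002604166667
{'clock': 0.1, 'joint_pos': array([-1.43210261e+00,  3.59437192e-01,  1.51132070e+00, -3.17163196e-05,
        1.27251477e+00, -1.15103600e-01]), 'qvel': array([ 0.00348353, -0.0006513 , -0.00478844, -0.00119518, -0.00093358,
       -0.00187843]), 'joint_torque': array([ 7.96887289e-04, -5.16357887e+01, -2.71405059e+01,  6.76464429e-02,
        2.76420166e-02, -3.13043006e-05]), 'position': array([ 0.15054405, -0.58017988,  0.23589246]), 'orientation': array([ 9.91958223e-01,  1.26562943e-01, -2.50606124e-05, -8.39767738e-04]), 'force': array([ 0.78025164, -0.26583858,  0.82951817]), 'torque': array([-0.0075778 ,  0.00961003,  0.0349941 ]), 'grip_force': 0.0, 'finger_gap': 0.08795080144379437} 0.014
```

View pics/top0.png

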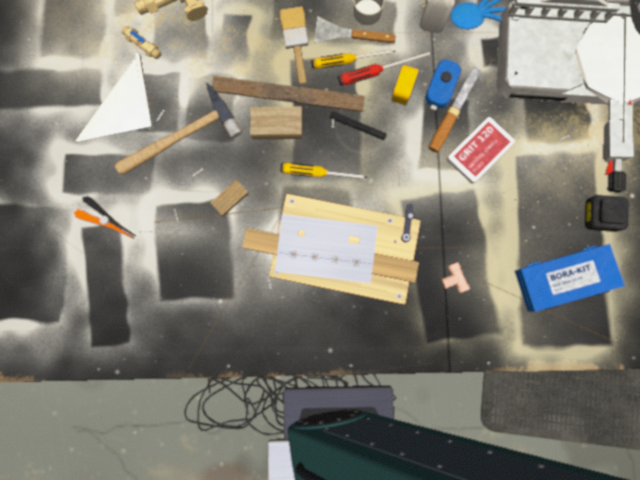

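View pics/scene0.png

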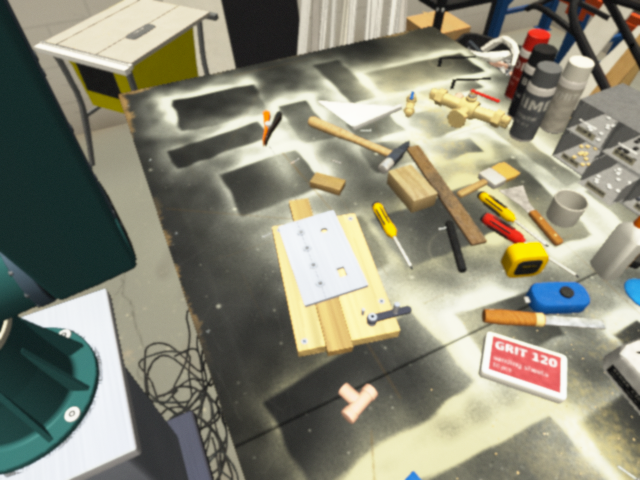

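The top view shows the jig centred near (345,250), turned slightly clockwise. The plate is at about (325,250) with holes at (301,233) and (354,240), and the clip pivot is at (406,237) with its strap pointing up (open about 1.6). The screwdriver lies at (325,171), the offcut at (229,196) and the tee at (457,277).

```bash
cat > h.py <<'E'
from bench import env
import numpy as np, cv2
from scipy.spatial.transform import Rotation as Ro
def quat(psi): return (Ro.from_euler('z',psi)*Ro.from_euler('x',np.pi)).as_quat()
def ray(c,uv):
    d=np.linalg.inv(c["intrinsics"])@np.array([uv[0],uv[1],1.]);return -c["R"].T@c["t"],c["R"].T@d
def cast(c,uv,z=0.,n=None,p=None):
    o,d=ray(c,uv); n=np.array([0,0,1.]) if n is None else n; p=np.array([0,0,z]) if p is None else p
    return o+d*((p-o)@n)/(d@n)
def pt(c,uv):  # from depth
    o,d=ray(c,uv); return o+d*c["range_z"][int(round(uv[1])),int(round(uv[0]))]
def proj(c,X):
    x=c["intrinsics"]@(c["R"]@X+c["t"]);return x[:2]/x[2]
def snap(name,f):
    c=env.capture(name);cv2.imwrite(f"pics/{f}.png",c["image"]);np.savez(f"{f}.npz",**c);return c
E
python3 - <<'E'
from h import *
c=np.load("top0.npz")
for uv in [(287,195),(421,219),(408,304),(270,292),(406,237),(409,203)]: print(uv,cast(c,uv,.024).round(3),pt(c,uv).round(3))
ctr=cast(c,(345,250),.024)
w=env.capture("wrist");o=-w["R"].T@w["t"];print("wristcam",o.round(3),w["R"].round(3).tolist(),w["intrinsics"].round(1).tolist(),env.observe()["position"])
q=quat(-0.17)
print(ctr)
env.move_ptp([ctr[0]-0.06,ctr[1],0.36],q)
w=snap("wrist","w1");o=-w["R"].T@w["t"];print(o.round(3),w["R"].round(3).tolist(),env.observe()["position"],env.observe()["clock"])
E
```

```text
(287, 195) [0.661 0.109 0.024] [0.661 0.109 0.024]
(421, 219) [ 0.601 -0.173  0.024] [ 0.605 -0.177 -0.002]
(408, 304) [ 0.424 -0.137  0.024] [ 0.424 -0.141 -0.001]
(270, 292) [0.456 0.149 0.024] [ 0.457  0.151 -0.   ]
(406, 237) [ 0.564 -0.14   0.024] [ 0.561 -0.136  0.046]
(409, 203) [ 0.636 -0.149  0.024] [ 0.633 -0.147  0.04 ]
wristcam [ 0.223 -0.562  0.383] [[0.251, -0.968, -0.002], [-0.931, -0.242, 0.272], [-0.264, -0.066, -0.962]] [[353.8, 0.0, 321.3], [0.0, 353.8, 243.7], [0.0, 0.0, 1.0]] [ 0.15056254 -0.58029416  0.23600282]
[ 0.5397472  -0.01065584  0.024     ]
[ 0.553 -0.024  0.507] [[-0.17, -0.985, -0.0], [-0.948, 0.163, 0.273], [-0.269, 0.047, -0.962]] [ 0.47979684 -0.01130285  0.35981257] 2.5833
```

View pics/w1.png

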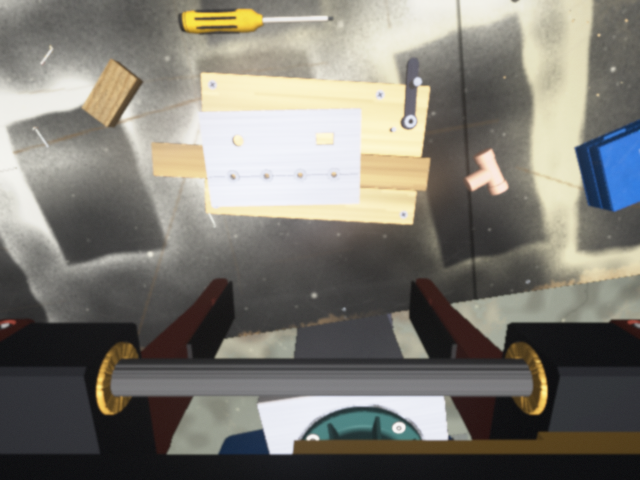

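The wrist view shows the bed with corners near (202,73), (429,87), (413,223) and (207,214). The plate's corners are near (202,111), (361,110), (360,204) and (210,207), the round hole is at (238,140), the slot at (324,139) and the clip pivot at (410,121). Next I'll move closer and take two views.

```bash
cat >> h.py <<'E'
def quad(m):
    cs,_=cv2.findContours(m,cv2.RETR_EXTERNAL,cv2.CHAIN_APPROX_NONE);k=max(cs,key=cv2.contourArea)
    P=k[:,0].astype(float);b=cv2.boxPoints(cv2.minAreaRect(k)).astype(float)
    h=cv2.convexHull(k);e=0.02
    while True:
        a=cv2.approxPolyDP(h,e*cv2.arcLength(h,True),True)[:,0].astype(float)
        if len(a)<=4 or e>.1:break
        e+=.005
    if len(a)!=4:a=b
    L=[]
    for i in range(4):
        p,q=a[i],a[(i+1)%4];d=(q-p);n=np.linalg.norm(d);d/=n
        s=(P-p)@d;t=(P-p)@np.array([-d[1],d[0]])
        w=P[(s>.12*n)&(s<.88*n)&(abs(t)<5)]
        vx,vy,x,y=cv2.fitLine(w.astype(np.float32),cv2.DIST_HUBER,0,.01,.01).ravel();L.append(np.cross([x,y,1],[x+vx,y+vy,1]))
    o=[]
    for i in range(4):
        x=np.cross(L[i-1],L[i]);o.append(x[:2]/x[2])
    return np.array(o),k
E
python3 - <<'E'
from h import *
q=quat(-0.17)
env.move_ptp([0.50,-0.03,0.22],q); a=snap("wrist","w2")
env.move_ptp([0.49,0.05,0.22],q); b=snap("wrist","w3")
print(env.observe()["clock"])
for c,n in((a,"w2"),(b,"w3")):
    hsv=cv2.cvtColor(c["image"],cv2.COLOR_BGR2HSV)
    z=np.array([[0]])
    # height map
    v,u=np.mgrid[:480,:640];d=np.linalg.inv(c["intrinsics"])@np.stack([u.ravel(),v.ravel(),np.ones(u.size)])
    X=(c["R"].T@(d*c["range_z"].ravel()-c["t"][:,None])).T.reshape(480,640,3);np.save(n+"_X.npy",X)
    for uv in [(230,150),(300,150),(340,180)]: print(hsv[uv[1],uv[0]],X[uv[1],uv[0]].round(4))
im=np.vstack([a["image"][:300],b["image"][:300]]);cv2.imwrite("pics/w23.png",im)
E
```

```text
3.725
[116   7 247] [0.5824 0.0382 0.0416]
[111   7 246] [ 0.5718 -0.0234  0.0427]
[111   7 244] [ 0.5395 -0.0543  0.0403]
[113   8 244] [0.5736 0.1203 0.0409]
[116   7 245] [0.5631 0.0583 0.0402]
[116   8 244] [0.5304 0.0268 0.037 ]
```

View pics/w23.png

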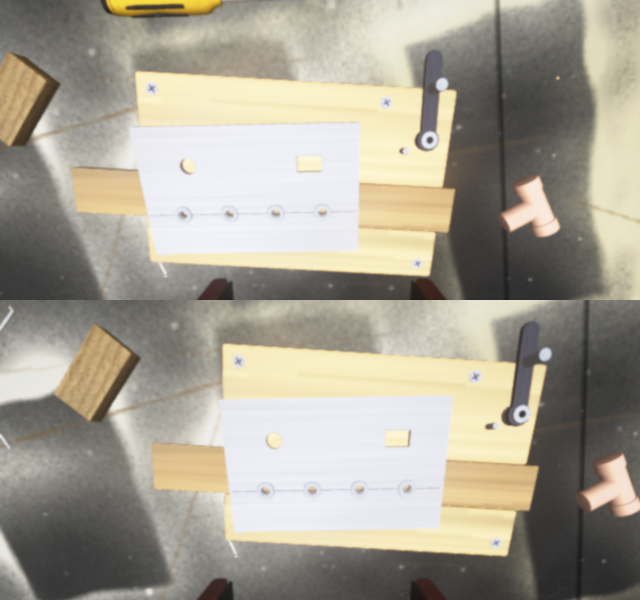

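The top half (w2) shows the plate corners at about (132,127), (360,123), (358,248) and (154,252), the holes at (188,166) and (309,163), the clip pivot at (429,140), the peg top at (442,85) and the stop pin at (404,151). The lower half is the same scene shifted by about 85 px, and only wood shows through the holes.

```bash
cat >> h.py <<'E'
def heights(c):
    v,u=np.mgrid[:480,:640];d=np.linalg.inv(c["intrinsics"])@np.stack([u.ravel(),v.ravel(),np.ones(u.size)])
    return (c["R"].T@(d*c["range_z"].ravel()-c["t"][:,None])).T.reshape(480,640,3)
def big(m):
    n,l,s,_=cv2.connectedComponentsWithStats(m);return (l==1+np.argmax(s[1:,4])).astype(np.uint8)
def masks(c):
    hsv=cv2.cvtColor(c["image"],cv2.COLOR_BGR2HSV).astype(int);X=heights(c);H,S,V=hsv[...,0],hsv[...,1],hsv[...,2]
    inb=(X[...,2]>.015)&(X[...,2]<.08)&(X[...,0]>.4)
    pl=big((inb&(S<35)&(V>170)).astype(np.uint8))
    bed=(inb&(S>45)&(V>200)&(H>15)&(H<35)).astype(np.uint8)
    bed=cv2.morphologyEx(bed,cv2.MORPH_OPEN,np.ones((5,5)))
    return pl,bed,X
def order(c,q):  # far-left, far-right, near-right, near-left in image (image up = far)
    s=q[np.argsort(q[:,1])];f=s[:2][np.argsort(s[:2,0])];n=s[2:][np.argsort(s[2:,0])]
    return np.array([f[0],f[1],n[1],n[0]])
def tri(c1,u1,c2,u2):
    P=[c["intrinsics"]@np.c_[c["R"],c["t"]] for c in(c1,c2)]
    x=cv2.triangulatePoints(P[0],P[1],np.array(u1,float).reshape(2,1),np.array(u2,float).reshape(2,1)).ravel();return x[:3]/x[3]
def holes(pl,k):
    f=np.zeros_like(pl);cv2.drawContours(f,[k],-1,1,-1);h=(f&(1-pl)).astype(np.uint8)
    n,l,s,ce=cv2.connectedComponentsWithStats(h);return [(s[i,4],ce[i].round(1).tolist(),s[i,2:4].tolist()) for i in range(1,n) if s[i,4]>60]
E
python3 - <<'E'
from h import *
a,b=[dict(np.load(f"w{i}.npz")) for i in(2,3)]
PQ=[];BQ=[]
for c in(a,b):
    pl,bed,X=masks(c);q,k=quad(pl);q=order(c,q);PQ.append(q)
    # bed: hull
    cs,_=cv2.findContours(bed,cv2.RETR_EXTERNAL,cv2.CHAIN_APPROX_NONE)
    f=np.zeros_like(bed);cv2.fillPoly(f,[cv2.convexHull(np.vstack([x for x in cs if cv2.contourArea(x)>300]))],1)
    bq=order(c,quad(f)[0]);BQ.append(bq)
    print("plate",q.round(1).tolist());print("bed",bq.round(1).tolist());print(holes(pl,k))
    e=cv2.erode(pl,np.ones((9,9))).astype(bool);Y=X[e];A=np.c_[Y[:,:2],np.ones(len(Y))]
    co=np.linalg.lstsq(A,Y[:,2],rcond=None)[0];r=Y[:,2]-A@co;print("plane",co.round(4),r.std().round(4))
    B=[cast(c,u,.024) for u in bq];print("bedpts",np.round(B,4).tolist())
    print("bed edge lens",[np.linalg.norm(B[i]-B[(i+1)%4]).round(4) for i in range(4)])
    n=np.array([-co[0],-co[1],1]);p0=np.array([0,0,co[2]])
    C=[cast(c,u,n=n,p=p0) for u in q];print("plate",np.round(C,4).tolist(),[np.linalg.norm(C[i]-C[(i+1)%4]).round(4) for i in range(4)])
    print("pivot",[proj(c,cast(c,u,.0445)).round(1) for u in [(429,140)]])
print("tri bed",[tri(a,BQ[0][i],b,BQ[1][i]).round(4).tolist() for i in range(4)])
print("tri plate",[tri(a,PQ[0][i],b,PQ[1][i]).round(4).tolist() for i in range(4)])
print("tri pivot",tri(a,(429,140),b,(521,413-300)).round(4),"peg",tri(a,(442,85),b,(545,354-300)).round(4),'stop',tri(a,(405,150.5),b,(494.5,425.5-300)).round(4))
E
```

```text
Traceback (most recent call last):
  File "h.py", line 30, in quad
    vx,vy,x,y=cv2.fitLine(w.astype(np.float32),cv2.DIST_HUBER,0,.01,.01).ravel();L.append(np.cross([x,y,1],[x+vx,y+vy,1]))
              ~~~~~~~~~~~^^^^^^^^^^^^^^^^^^^^^^^^^^^^^^^^^^^^^^^^^^^^^^^
cv2.error: OpenCV(4.12.0) /io/opencv/modules/imgproc/src/linefit.cpp:50: error: (-215:Assertion failed) count > 0 in function 'fitLine2D_wods'
```

Run:
```python
from h import *
a=dict(np.load("w2.npz"));hsv=cv2.cvtColor(a["image"],cv2.COLOR_BGR2HSV)
X=heights(a)
for u in[(110,190),(400,205),(420,225),(250,100),(250,258),(400,250),(200,90),(480,120)]:print(u,hsv[u[1],u[0]],X[u[1],u[0]].round(3))
pl,bed,_=masks(a);cv2.imwrite("pics/m.png",np.hstack([pl[:300]*255,bed[:300]*255]))
cs,_=cv2.findContours(bed,cv2.RETR_EXTERNAL,cv2.CHAIN_APPROX_NONE);print([(cv2.boundingRect(c),cv2.contourArea(c)) for c in cs if cv2.contourArea(c)>100])
```

```text
(110, 190) [ 19  87 229] [0.566 0.166 0.023]
(400, 205) [ 19  91 228] [ 0.504 -0.109  0.023]
(420, 225) [ 20  92 234] [ 0.48  -0.127  0.024]
(250, 100) [ 24  51 249] [0.623 0.015 0.022]
(250, 258) [ 24  52 247] [0.475 0.048 0.024]
(400, 250) [ 25  56 249] [ 0.458 -0.104  0.024]
(200, 90) [ 24  49 250] [0.639 0.057 0.022]
(480, 120) [21 22 80] [ 0.569 -0.201 -0.002]
[((72, 169, 75, 47), 2836.5), ((136, 72, 320, 204), 26328.0), ((107, 0, 109, 11), 556.0)]
```

```bash
python3 - <<'E'
s=open('h.py').read()
s=s.replace("(S>45)&(V>200)&(H>15)&(H<35)","(S>38)&(S<75)&(V>200)&(H>21)&(H<32)&(X[...,0]<.69)")
i=s.index("    h=cv2.convexHull(k);e=0.02");j=s.index("    L=[]")
s=s[:i]+"    a=cv2.approxPolyN(k,4,ensure_convex=True).reshape(-1,2).astype(float)\n"+s[j:]
s+='''
def bedmask(bed):
    cs,_=cv2.findContours(bed,cv2.RETR_EXTERNAL,cv2.CHAIN_APPROX_NONE)
    f=np.zeros_like(bed);cv2.fillPoly(f,[cv2.convexHull(np.vstack([x for x in cs if cv2.contourArea(x)>300]))],1);return f
def plate(c,pr=True):
    pl,bed,X=masks(c);q,k=quad(pl);q=order(c,q)
    e=cv2.erode(pl,np.ones((9,9))).astype(bool);Y=X[e];A=np.c_[Y[:,:2],np.ones(len(Y))]
    co=np.linalg.lstsq(A,Y[:,2],rcond=None)[0];n=np.array([-co[0],-co[1],1]);p0=np.array([0,0,co[2]])
    return q,np.array([cast(c,u,n=n,p=p0) for u in q]),co,holes(pl,k),(n,p0)
'''
open('h.py','w').write(s)
E
cat > m.py <<'E'
from h import *
a,b=[dict(np.load(f"w{i}.npz")) for i in(2,3)]
PQ=[];BQ=[]
ln=lambda B:[np.linalg.norm(B[i]-B[(i+1)%4]).round(4) for i in range(4)]
for c in(a,b):
    q,C,co,h,(n,p0)=plate(c);PQ.append(q)
    bq=order(c,quad(bedmask(masks(c)[1]))[0]);BQ.append(bq)
    B=np.array([cast(c,u,.024) for u in bq])
    print("bed px",bq.round(1).tolist(),"\n",B.round(4).tolist(),ln(B))
    print("plate px",q.round(1).tolist(),"\n",C.round(4).tolist(),ln(C),co.round(4))
    print("holes",[(x[0],x[1],x[2],cast(c,x[1],n=n,p=p0).round(4).tolist()) for x in h])
print("tri bed",[tri(a,BQ[0][i],b,BQ[1][i]).round(4).tolist() for i in range(4)])
print("tri plate",[tri(a,PQ[0][i],b,PQ[1][i]).round(4).tolist() for i in range(4)])
print("tri pivot",tri(a,(429,140),b,(521,413-300)).round(4),"peg",tri(a,(442,85),b,(545,354-300)).round(4),'stop',tri(a,(405,150.5),b,(494.5,425.5-300)).round(4))
E
python3 m.py
```

```text
bed px [[134.8, 71.7], [455.4, 89.8], [428.0, 274.7], [150.3, 260.6]] 
 [[0.6626, 0.1097, 0.024], [0.5993, -0.1696, 0.024], [0.4265, -0.1296, 0.024], [0.4901, 0.1491, 0.024]] [np.float64(0.2864), np.float64(0.1773), np.float64(0.2858), np.float64(0.177)]
plate px [[129.4, 126.6], [360.5, 121.8], [356.3, 250.2], [155.8, 253.8]] 
 [[0.6162, 0.1186, 0.045], [0.586, -0.0792, 0.0462], [0.4679, -0.0599, 0.0321], [0.4978, 0.1378, 0.0308]] [np.float64(0.2001), np.float64(0.1205), np.float64(0.1999), np.float64(0.1208)] [ 0.1156 -0.024  -0.0234]
holes [(np.int32(287), [308.3, 164.4], [24, 15], [0.5582, -0.0283, 0.0418]), (np.int32(144), [187.3, 166.5], [15, 14], [0.5749, 0.0798, 0.0411])]
bed px [[222.3, 44.0], [545.3, 64.4], [505.8, 254.3], [225.4, 239.2]] 
 [[0.6626, 0.1101, 0.024], [0.599, -0.1688, 0.024], [0.4267, -0.1292, 0.024], [0.4899, 0.1495, 0.024]] [np.float64(0.286), np.float64(0.1768), np.float64(0.2857), np.float64(0.1772)]
plate px [[219.0, 98.9], [453.4, 94.9], [437.4, 228.3], [233.5, 231.3]] 
 [[0.6161, 0.1186, 0.0449], [0.5859, -0.0786, 0.0462], [0.4679, -0.0601, 0.0321], [0.4979, 0.1375, 0.0307]] [np.float64(0.1996), np.float64(0.1203), np.float64(0.1999), np.float64(0.1206)] [ 0.1157 -0.0245 -0.0235]
holes [(np.int32(357), [396.9, 138.2], [25, 16], [0.5587, -0.0284, 0.0419]), (np.int32(175), [273.8, 140.4], [15, 16], [0.5751, 0.0798, 0.0411])]
tri bed [[0.663, 0.1104, 0.0226], [0.5995, -0.171, 0.0203], [0.426, -0.1299, 0.0225], [0.4897, 0.15, 0.0226]]
tri plate [[0.6161, 0.1186, 0.045], [0.5861, -0.0795, 0.0439], [0.4682, -0.0598, 0.0331], [0.4981, 0.1372, 0.0318]]
tri pivot [ 0.5613 -0.1368  0.0429] peg [ 0.602  -0.1444  0.0646] stop [ 0.555  -0.1166  0.0366]
```

Measured against the given sizes, everything checks out:

- **Jig:** origin (0.5486, 0.0075), yaw -0.223. The pivot and stop pin agree to within 1 mm.
- **Plate in the jig frame:** x -10.3 mm, y +19.8 mm, yaw +0.071 relative to the jig.

I'll push the near edge with both open fingers, which squares the plate up and sets x. Then I'll push the left end.

```bash
cat >> h.py <<'E'
YAW=-0.2229;J0=np.array([.5486,.0075]);RJ=np.array([[np.cos(YAW),-np.sin(YAW)],[np.sin(YAW),np.cos(YAW)]])
def jw(x,y,ztip): # jig mm (tip height above bench, mm) -> TCP world
    return np.r_[J0+RJ@np.array([x,y])/1000, ztip/1000+env.tip_extent]
def inj(P): return (RJ.T@(np.asarray(P)[:2]-J0))*1000
def report(c):
    q,C,co,h,(n,p0)=plate(c);u=n/np.linalg.norm(n)
    m=C.mean(0)-.008*u;d=C[0]-C[1]+C[3]-C[2];yaw=np.arctan2(-d[0],d[1])-YAW
    print("plate jig",inj(m).round(1),"yaw",yaw.round(4),"topz",(C[:,2]*1000).round(1),"t",round(env.observe()["clock"],1))
    print(" holes",[(inj(cast(c,x[1],n=n,p=p0)-.008*u).round(1).tolist(),x[2]) for x in h]," corners",[inj(x).round(1).tolist() for x in C])
VIEW=([0.49,-0.0,0.22],quat(-0.17))
E
python3 - <<'E'
from h import *
report(dict(np.load("w2.npz")))
q=quat(YAW)
env.move_ptp(jw(-107,15,80),q)
env.servo_line(jw(-107,15,28))
f0=env.observe()["force"]
for x in(-88,-80,-74,-71):
    r=env.servo_line(jw(x,15,28),rate=.04,contact_N=25);o=env.observe();print(x,r,inj(o["position"]).round(1),(o["position"][2]*1000).round(1),(o["force"]-f0).round(2))
    if r:break
env.servo_line(jw(-80,15,28)); env.servo_line(jw(-80,15,80))
env.move_ptp(*VIEW);c=snap("wrist","w4");report(c)
E
```

```text
plate jig [-10.4  19.8] yaw 0.0721 topz [45.  46.2 32.1 30.8] t 3.7
 holes [([18.2, -32.8], [24, 15]), ([10.6, 76.3], [15, 14])]  corners [[41.3, 123.3], [55.6, -76.3], [-63.8, -83.5], [-78.4, 115.8]]
-88 False [-88.1  14.9] 41.9 [0.63 0.34 0.85]
-80 False [-80.1  15. ] 41.8 [-1.85  0.52  0.14]
-74 False [-73.7  14.9] 42.0 [-0.54  1.16  0.14]
-71 False [-71.1  15. ] 41.9 [-2.    3.38 -0.42]
plate jig [ 0.5 16.1] yaw -0.0011 topz [47.6 47.5 30.8 30.9] t 7.7
 holes [([25.9, 71.3], [12, 15]), ([26.1, -39.7], [24, 16])]  corners [[59.3, 116.8], [59.3, -84.5], [-60.7, -83.8], [-60.3, 115.9]]
```

x and yaw are now right: x +0.5, yaw -0.001, and y +16 is still to go. Next I push the left end along -y.

```bash
cat > p.py <<'E'
import sys
from h import *
q=quat(YAW+np.pi/2)
def leftpush(ys,z=28):
    f0=env.observe()["force"]
    for y in ys:
        r=env.servo_line(jw(0,y,z),rate=.03,contact_N=25);o=env.observe();print(y,r,inj(o["position"]).round(1),(o["force"]-f0).round(2))
        if r:break
E
python3 - <<'E'
from p import *
env.move_gripper(.06)
env.move_ptp(jw(0,150,80),q); env.servo_line(jw(0,150,28))
leftpush((122,116,113,111.5))
env.servo_line(jw(0,125,28)); env.servo_line(jw(0,150,80))
env.move_ptp(*VIEW);c=snap("wrist","w5");report(c)
E
```

```text
122 False [  0. 122.] [-0.67  1.4   0.99]
116 False [-1.000e-01  1.153e+02] [-0.23 -0.06  0.71]
113 False [ -0.  112.6] [-0.89 -0.34 -0.14]
111.5 False [ -0.  111.6] [-0.25  1.12 -0.13]
plate jig [0.5 0.4] yaw -0.0048 topz [31.1 31.  31.  31.1] t 13.9
 holes [([26.0, -54.9], [24, 17])]  corners [[61.5, 101.9], [60.5, -100.8], [-60.5, -99.1], [-59.6, 99.6]]
```

The plate now reads as flat at 31 mm all round, at (0.5, 0.4). I'll look closely before closing the clip.

```bash
python3 -c "
import cv2;i=cv2.imread('pics/w5.png');cv2.imwrite('pics/w5c.png',cv2.resize(i[60:300,130:530],None,fx=2,fy=2,interpolation=3))"
```

```text
(no output)
```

View pics/w5c.png

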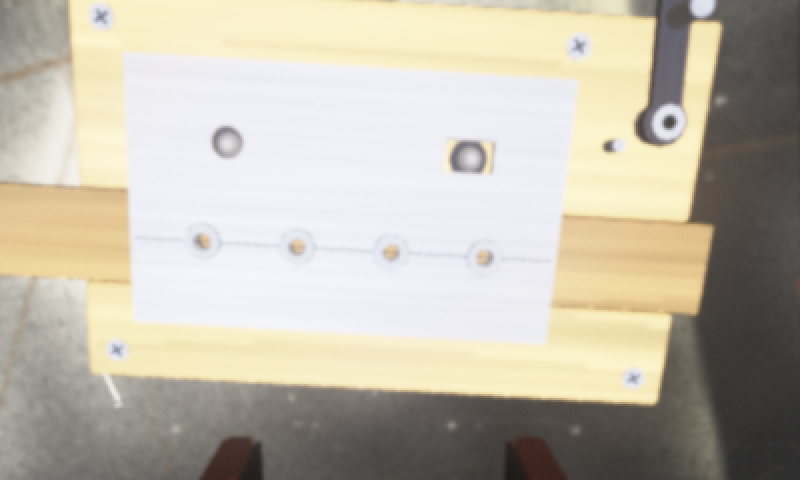

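The picture shows both pins standing in their holes, round at (227,142) and slot at (469,157), with the plate flat. Next, the clip.

Run:
```python
from h import *
env.move_gripper(0.0)
def pose(phi,off,z=48,r=42):
    t=np.array([-np.sin(phi),np.cos(phi)]);p=np.array([45,-138])+r*np.array([np.cos(phi),np.sin(phi)])-off*t
    return jw(p[0],p[1],z),quat(YAW+phi+np.pi/2)
env.move_ptp(*pose(0,30,100)); env.servo_line(pose(0,30)[0])
f0=env.observe()["force"]
for d in range(5,94,8):
    r=env.servo_line(*pose(np.radians(min(d,90)),15),rate=.06,contact_N=12)
    print(d,r,(env.observe()["force"]-f0).round(1))
    if r:break
r=env.servo_line(*pose(np.pi/2,12),rate=.02,contact_N=5);print(r,inj(env.observe()["position"]),(env.observe()["force"]-f0).round(1))
env.servo_line(pose(np.pi/2,30)[0]); env.servo_line(pose(np.pi/2,30,110)[0])
env.move_ptp(*VIEW);c=snap("wrist","w6");print(env.observe()["clock"])
cv2.imwrite('pics/w6c.png',cv2.resize(c["image"][40:300,130:530],None,fx=2,fy=2,interpolation=3))
X=heights(c)
```

```text
5 False [-0.6  0.2 -0.4]
13 False [-0.7 -0.7 -0.2]
21 False [-0.3  0.4 -0.6]
29 False [-0.6  0.4 -0.5]
37 False [-0.8 -0.1 -0.6]
45 False [-0.2  0.3 -0.5]
53 False [-0.7  0.4 -0.4]
61 False [-1.   0.2 -0.5]
69 False [-0.6 -0.1 -0.7]
77 False [-0.5  0.4 -1.3]
85 False [-1.1 -1.2 -0.3]
93 False [-0.9 -1.1 -0.4]
True [ 59.94928531 -96.233492  ] [ 1.6 -0.2 -0.5]
24.375
```

View pics/w6c.png

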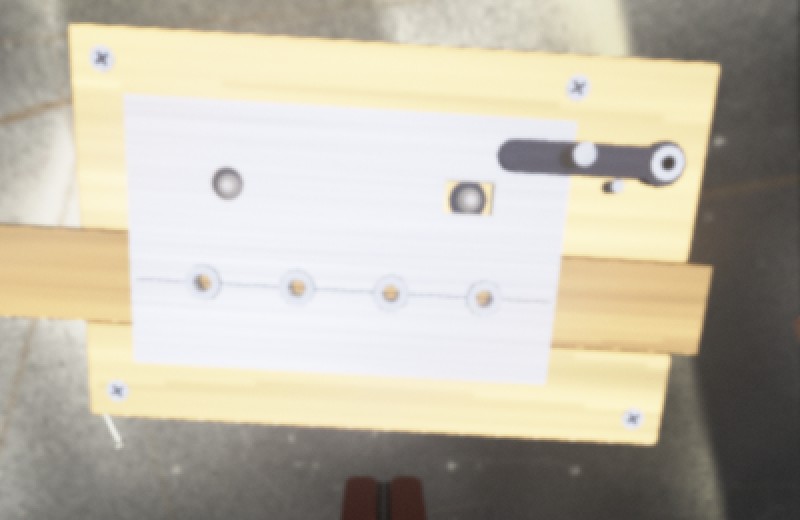

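The strap lies over the plate's right end, with the peg at (585,153) and the stop at (612,186). The last push stopped almost at once, so I'll push again until it firmly resists.

Run:
```python
from h import *
q=quat(YAW+np.pi)
P=lambda off,z=48: jw(45+off,-96,z)
def ang(c,uv):
    p=inj(cast(c,uv,.066));return p.round(1),np.arctan2(p[0]-45,p[1]+138).round(3)
def peg(c):
    hsv=cv2.cvtColor(c["image"],cv2.COLOR_BGR2HSV);u=proj(c,np.r_[jw(45,-96,66)[:2],.066]);return u
c=dict(np.load("w6.npz"));print("expected closed peg px",peg(c),"seen 422.5,116.5",ang(c,(422.5,116.5)))
env.move_ptp(P(35,100),q);env.servo_line(P(35));env.sleep(.3);f0=env.observe()["force"]
env.servo_line(P(17),rate=.05)
for off in(15,14.5,14,13.5,13,12.5,12,11,10,9):
    env.servo_line(P(off),rate=.02);env.sleep(.15);o=env.observe();f=o["force"]-f0;print(off,inj(o["position"]).round(2),f.round(1))
    if np.hypot(*f[:2])>6:break
env.servo_line(P(35));env.servo_line(P(35,110))
env.move_ptp(*VIEW);c=snap("wrist","w7");print(env.observe()["clock"]);
pl,bed,X=masks(c);report(c)
t=snap("top","t7");s=snap("scene","s7")
cv2.imwrite('pics/w7c.png',np.hstack([cv2.resize(c["image"][80:180,350:490],None,fx=3,fy=3,interpolation=3),cv2.resize(t["image"][150:320,200:480],(380,300))]))
```

```text
expected closed peg px [422.32128745 115.30582264] seen 422.5,116.5 (array([ 44.1, -96.3]), np.float64(-0.021))
15 [ 60.18 -96.04] [0.9 0.8 0.2]
14.5 [ 60.   -96.05] [2.3 0.6 0.3]
14 [ 59.79 -96.07] [ 5.4 -1.3 -1.7]
13.5 [ 59.75 -96.05] [ 6.9 -1.3 -2.8]
33.625
plate jig [0.5 0.4] yaw -0.0049 topz [31.  31.  31.  31.1] t 33.6
 holes [([25.8, -54.7], [24, 16])]  corners [[61.5, 101.8], [60.5, -100.6], [-60.5, -99.2], [-59.6, 99.7]]
```

View pics/w7c.png

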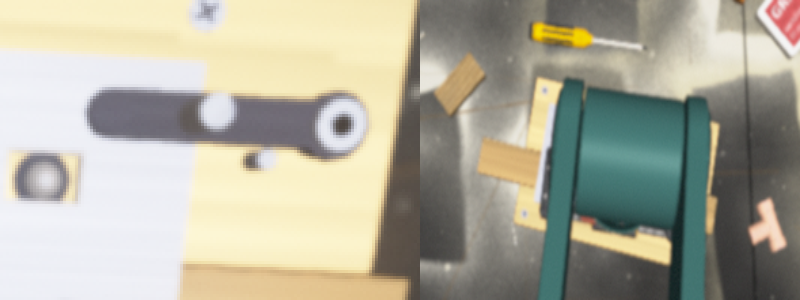

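The clip is firmly against its stop: resistance rises to 7 N with no further travel, and the peg is within about 1 mm of its closed position. The plate is seated, and the offcut, screwdriver and tee are where they were. The arm is clear, so I'm handing in.

```bash
python3 -c "
from bench import env
print(env.close_job())"
```

```text
the job is handed in; nothing more can be done
None
```

The plate is seated flat over both pins and the clip is closed against its stop; I handed the job in at about 34 s on the robot's clock, and no verdict came back.

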